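# Release the ratchet pawl and lower the hold-down arm of an inspection fixture

### The job

Lower the inspection fixture's propped-up hold-down arm onto the housing in its nest: first press the ratchet pawl's thumb tab down until the pawl is fully free of the teeth, then push the arm down past the teeth until its rubber foot rests on the housing. Just press and push with the fingertips: leave the pawl free, pick nothing up, and leave the housing in its nest and everything else on the bench where it is.

Things in the scene. Friction and masses are not known exactly. Their poses are not given: they have to be found in the camera images.
- fixture: Fixture bolted to the bench: dark steel base plate 15 mm thick, x -170 to +115 mm, y +-55 mm, with grey cheeks. Origin on the bench straight below the arm's hinge; z up; the arm points along -x, the pawl's tab is on the +x side. Hinge axis along y, 85 mm above the bench. Pawl pivot axis along y at x +55, 130 mm up, between cheeks x +42 to +68, y +-19, 138 mm high.
- holddown (a joint): Arm's angle above level, rad: 0 = level, foot resting on the housing; starts at 0.64 to 0.80; upper stop 0.82. A steel bar 20 mm wide on a toothed sector (tooth tips 50 mm from the hinge). The stiff hinge stays where it is left; about 2 N at the pad pushes it down. With the pawl engaged a tooth catches it at about 0.6 and it goes no lower.
- push_pad (a point): Centre of the top face of the black rubber push pad on the arm's free end: pad 42 mm along the arm, 36 mm wide. The point lies 166 mm from the hinge axis along the arm and 11 mm above the arm's line through the hinge. It starts 0.19 to 0.22 m above the bench, is 96 mm above it when the arm is level, and moves on an arc about the hinge.
- pawl (a joint): The pawl's angle, rad: 0 = nose engaged in the teeth (start), 0.13 = nose just clear of the tooth tips, 0.32 = fully pressed, against its stop. Its pivot is stiff: it stays where it is left. The pawl is a steel rocker, nose above the toothed sector, thumb tab on the other side of the pivot.
- pawl_tab (a point): Centre of the top face of the pawl's flat steel thumb tab: 38 mm along fixture x, 32 mm wide, 6 mm thick; 40 mm beyond the pawl's pivot, on the side away from the arm. 146 mm above the bench at the start, 13 mm lower when fully pressed. About 3 N presses it.
- workpiece: The aluminium flanged housing in the fixture's nest under the arm: square flange 56 x 56 mm, 26 mm thick, with a round boss 42 mm across on top, 45 mm high in all, 0.3 kg, loose between two low rails. Origin at the centre of its underside, which stands on the base plate 15 mm above the bench.
- spare_housing: An identical housing standing on the bench beside the fixture, to be left alone. Origin at the centre of its underside.
- ring_gauge: Steel ring 60 mm across, 20 mm high, on the bench beside the fixture; leave alone. Origin at the centre of its underside.
- plug_gauge: Upright steel plug gauge, 28 mm across, 85 mm high, beside the fixture; leave alone. Origin at the centre of its underside.
- screwdriver: Yellow-handled screwdriver 160 mm long lying beside the fixture; leave alone. Origin under its middle.
- case: Grey plastic instrument case 160 x 220 mm, 59 mm high; leave alone. Origin at the centre of its underside.
- flask: Dark drinking flask 68 mm across, 190 mm high; leave alone. Origin at the centre of its underside.
- caliper: Caliper with black slide lying flat, 200 mm long, 14 mm high; leave alone. Origin under its middle.

How it is judged:
By the outcome, as a careful person would: the job done as asked, in the order asked, and still so for the second after the job is handed in, with the robot touching nothing.
It also fails if it takes over 51 s, if anything falls off the work surface, if the arm or the gripper's body presses on something with over 40 N, if the wrist force passes 120 N, or if a joint passes its speed limit or range.

### The arm

A 6-joint arm with a two-finger parallel gripper is mounted at the origin on the work surface. World frame = base frame: x ahead of the robot, y to its left, z up, the work surface at z = 0. Lengths are in m, angles in rad, forces in N, time in s.
With the tool pointing down it reaches from about 0.375 to 0.9 m from the base axis. Payload 3.1 kg.
Tool frame: the origin (TCP) lies at the very end of the fingers, on their centre line; the grasp point (between the pads) lies 19 mm behind it (ctrl.tcp_to_grasp is the distance from the TCP to the grasp point, in m); z points along the fingers, y is the line along which they close (so a half turn about z gives the same grasp; the last joint's range is limited). The gripper opens to 85 mm and grips with 20 to 120 N. Pads are 22 mm wide; open, the fingers measure 114 mm over their backs; the gripper's body (76 mm by 85 mm) begins 54 mm behind the grasp point. The pads swing forward as they close: fully open they stand 13 mm farther back than shut.
Start: joints at [-1.317, 0.527, 1.433, -0, 1.181, -0.178], TCP at [0.262, -0.567, 0.231] pointing down, gripper open.
Joint ranges: [-3.08, 3.08], [-0.75, 2.2], [0.22, 2.44], [-1.43, 4.57], [0, 2.65], [-2.85, 2.85]. Speed limits (rad/s): [2.79, 2.79, 3.14, 3.14, 3.14, 3.14].

### API

Orientations are given as [roll, pitch, yaw] about the fixed x, y, z axes, in that order (R = Rz(yaw) Ry(pitch) Rx(roll)).
In Python, from workcell import ctrl, cams gives the robot as it stands.
- The arm moves only by the shell command python3 -m handwheel 'ROWS' [FORCE]. ROWS is JSON, a list of rows, each a list of 7 numbers: the shift along the tool's x, y, z each as a share of 0.04 m, from -1 to 1, then the turn, a rotation vector about the tool's x, y, z each as a share of 4 degrees, from -1 to 1, then the opening in per cent of the stroke, from 0 (shut) to 100 (fully open). A call has 1 to 20 rows; each row shifts and turns the commanded pose from where the row before left it, along the tool's axes as they then stand; what a row does not reach is not made up. A row lasts 1/12 s, in which the tool goes at most 41.7 mm and 7.16 degrees, less where a joint would pass 70% of its speed; a pose out of reach is approached as far as the arm can. A call with a number of a shift or a turn outside -1 to 1 is refused whole. A call with a gripper value outside its range is refused whole. The fingers move at their own pace and stop on an object; FORCE is the grip in N (left out, the last holds). Time passes only in rows, so rows that do not move let the fingers close. It gives the time, the measured TCP pose, the force, the opening and the grip force at its end, in the units of the state.
- ctrl.get_obs(): the state, without advancing time (a new reading comes with each control period).
- cams.snapshot(name): name is "scene" or "top"; returns a dict with "color" (384x512x3 uint8, blue, green, red), "vertical_fov" (degrees; the focal length in pixels is half the picture's height over the tangent of half this angle, whatever the lens; pixels are square), "cx", "cy" (the principal point, pixels), "pose" (4x4, takes a point from camera to world coordinates). Camera axes: x right, y down, z forward; pixel columns grow to the right and rows downward; lengths in m; the calibration is good to about 2 mm. A picture is of the moment at which its call begins. There is no depth.
- ctrl.close_job(): hands the job in; it is judged then, once.
The state is a dict: "clock": time; "joint_pos": joint angles; "joint_velocities": joint speeds; "tau": joint torques, N m; "position": TCP position; "orientation": TCP orientation; "contact_force": force on the tool from outside, world axes, zero at the start; "wrist_torque": the same for the moment, N m; "grip_width": finger opening in m; "grasp_force": force on a finger pad.
Only numpy, scipy, OpenCV 4.12 (cv2) and the standard library are available. Lean on these libraries where they do the work, as an engineer would, in place of code of your own. Each camera call takes 0.05 s, during which the arm holds its last target. There are 200 camera calls.

## Working session

There is one attempt and no reset: what is moved stays moved. The work goes in short steps, Python scripts to look and compute and a shell command to move; the robot and the scene stay as the last step left them, time stands still between calls to the robot, and variables do not carry over. Pictures are saved under pics/ and viewed, at most 10 in all, crops included, and the job is handed in when it is done.

```bash
mkdir -p pics; python3 - <<'E'
from workcell import ctrl,cams
import cv2,numpy as np
for n in("scene","top"):
    s=cams.snapshot(n); cv2.imwrite(f"pics/{n}0.png",s["color"]); print(n,s["vertical_fov"],s["cx"],s["cy"],np.round(s["pose"],3).tolist())
o=ctrl.get_obs();print(o)
a=cv2.imread("pics/scene0.png");b=cv2.imread("pics/top0.png")
E
```

```text
scene 52.168625643785695 260.31270087279967 193.675099994851 [[0.762, 0.397, -0.512, 1.1], [0.648, -0.48, 0.591, -0.604], [-0.011, -0.782, -0.623, 0.787], [0.0, 0.0, 0.0, 1.0]]
top 51.84187104646315 249.83655340785535 191.0547357901525 [[-0.001, -0.983, 0.184, 0.369], [-1.0, -0.0, -0.006, -0.01], [0.006, -0.184, -0.983, 1.095], [0.0, 0.0, 0.0, 1.0]]
{'clock': 0.1, 'joint_pos': array([-1.31650215e+00,  5.28398788e-01,  1.43378656e+00, -1.18286531e-05,
        1.18137249e+00, -1.78522122e-01]), 'joint_velocities': array([-0.0007421 , -0.00187992, -0.00308979,  0.0011927 , -0.00090692,
        0.00077601]), 'tau': array([ 1.89557750e-04, -4.43303668e+01, -1.78586447e+01, -2.73919532e-04,
        3.89908368e-03, -1.72684616e-05]), 'position': array([ 0.26199   , -0.56673004,  0.2304118 ]), 'orientation': array([-3.13965676e+00, -3.38207708e-04,  4.32820471e-01]), 'contact_force': array([-1.20359002,  0.37138571,  0.28107711]), 'wrist_torque': array([ 0.00656713, -0.04128542,  0.01726542]), 'grasp_force': 0.0, 'grip_width': 0.08531453683118577}
```

View pics/scene0.png

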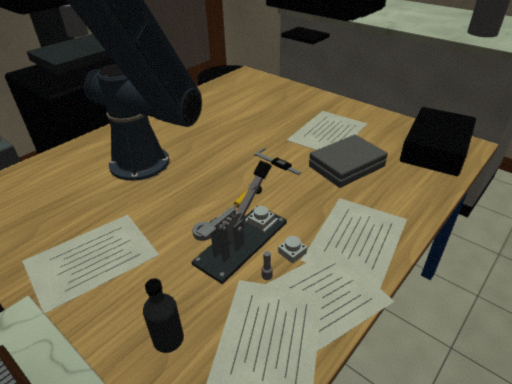

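View pics/top0.png

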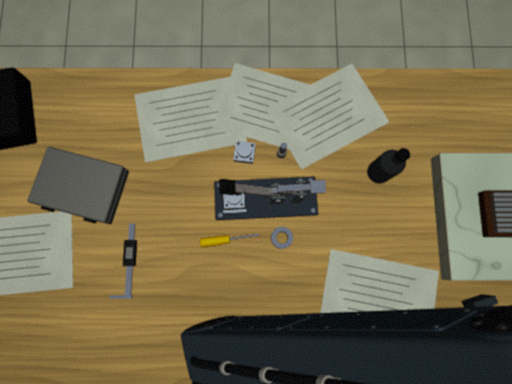

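```bash
python3 - <<'E'
import cv2
b=cv2.imread("pics/top0.png")[165:230,200:340];cv2.imwrite("pics/tc.png",cv2.resize(b,None,fx=5.5,fy=5.5,interpolation=cv2.INTER_CUBIC))
b=cv2.imread("pics/scene0.png")[145:285,180:320];cv2.imwrite("pics/sc.png",cv2.convertScaleAbs(cv2.resize(b,(590,590),interpolation=cv2.INTER_CUBIC),alpha=1.5))
E
```

```text
(no output)
```

View pics/tc.png

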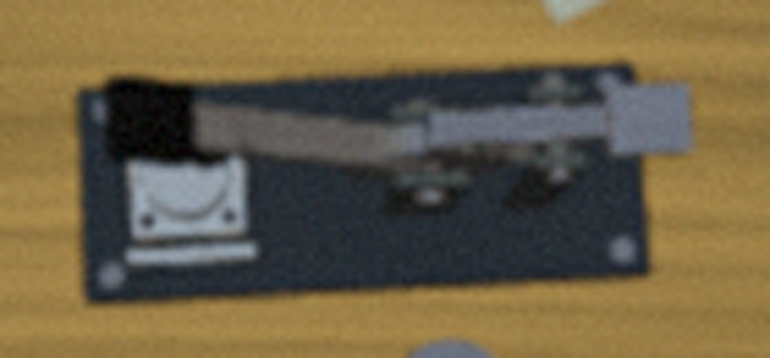

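View pics/sc.png

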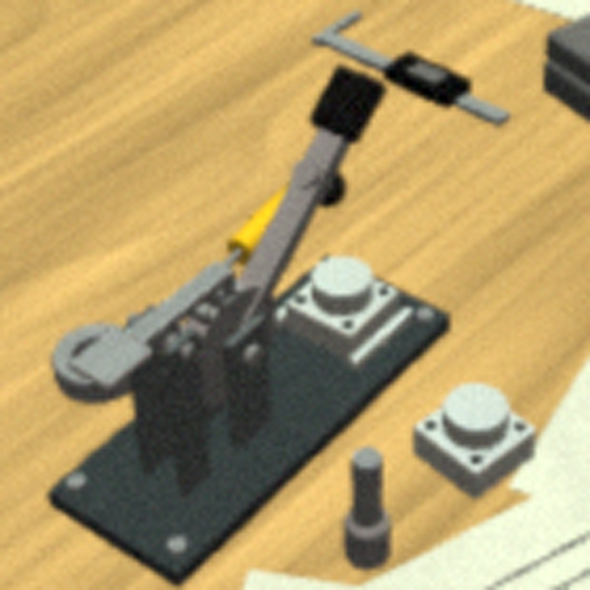

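```bash
cat >h.py <<'E'
import numpy as np
from workcell import ctrl,cams
def ray(s,u,v):
    f=192/np.tan(np.radians(s["vertical_fov"])/2);T=np.array(s["pose"])
    return T[:3,3],T[:3,:3]@np.array([(u-s["cx"])/f,(v-s["cy"])/f,1])
def onz(s,u,v,z):
    o,d=ray(s,u,v);return o+d*(z-o[2])/d[2]
def proj(s,p):
    f=192/np.tan(np.radians(s["vertical_fov"])/2);T=np.array(s["pose"]);c=T[:3,:3].T@(p-T[:3,3]);return c[:2]/c[2]*f+[s["cx"],s["cy"]]
E
python3 - <<'E'
from h import *
t=cams.snapshot("top");s=cams.snapshot("scene")
T=lambda u,v,z:onz(t,200+(u+.5)/5.5-.5,165+(v+.5)/5.5-.5,z)
k=140/590
S=lambda u,v,z:onz(s,180+u*k,145+v*k,z)
C=[T(80,90,.015),T(88,298,.015),T(648,270,.015),T(632,66,.015)]
print(np.round(C,4)); 
D=[S(447,322,.015),S(178,575,.015),S(52,495,.015)];print("scene +y+x, -y+x, -y-x",np.round(D,4))
ex=((C[2]+C[3])-(C[0]+C[1]));L=np.linalg.norm(ex)/2;ex/=np.linalg.norm(ex);ctr=np.mean(C,0)
yaw=np.arctan2(ex[1],ex[0]);ey=np.array([-ex[1],ex[0],0]);O=ctr+ex*.0275;O[2]=0
print(L,yaw,O)
print("tab top",T(650,118,.146),"pred",O+ex*.095+[0,0,.146]);print("tab scene",S(112,357,.146))
for a in(.64,.7,.75,.8):
    p=O-ex*(.166*np.cos(a)-.0*0)+0; x=.166*np.cos(a)-.011*np.sin(a);z=.085+.166*np.sin(a)+.011*np.cos(a)
    p=O-ex*x+[0,0,z];print(a,p,(proj(t,p)-[200,165])*5.5,(proj(s,p)-[180,145])/k)
E
```

```text
[[ 0.5993  0.0833  0.015 ]
 [ 0.4932  0.0776  0.015 ]
 [ 0.5072 -0.2024  0.015 ]
 [ 0.6119 -0.1976  0.015 ]]
scene +y+x, -y+x, -y-x [[ 0.6065  0.0777  0.015 ]
 [ 0.6183 -0.1966  0.015 ]
 [ 0.515  -0.2024  0.015 ]]
0.2807781119378939 -1.5234384553515135 [ 0.5541999  -0.08727168  0.        ]
tab top [ 0.55864139 -0.18213693  0.146     ] pred [ 0.55869722 -0.18216517  0.146     ]
tab scene [ 0.5637263  -0.18056772  0.146     ]
0.64 [0.54820764 0.03916515 0.1929575 ] [145.31376241 118.05591096] [343.81497336 103.59458389]
0.7 [0.54852488 0.03247132 0.2003534 ] [160.35715823 113.88067053] [337.12185963  98.78632806]
0.75 [0.54880491 0.02656287 0.20620061] [173.8977476 110.4646435] [331.13381081  95.38522062]
0.8 [0.54909841 0.02036989 0.21174488] [188.3194206  107.12013279] [324.78018166  92.55679193]
```

The top view shows the pad at about crop (152,118) and the tab at (650,118). Both views agree on the fixture: the hinge is near (0.557, -0.087), yaw is about -1.52, and the arm angle is about 0.66. I'll shut the fingers, square the tool and move over towards the tab.

```bash
python3 -m handwheel '[[0,0,0,0,0,0.886,0],[0,0,0,0,0,0.886,0],[0,0,0,0,0,0.886,0],[0,0,0,0,0,0.886,0],[0,0,0,0,0,0.886,0],[0,0,0,0,0,0.886,0],[0,0,0,0,0,0.886,0],[0,0,0,0,0,0,0],[0,0,0,0,0,0,0]]'; python3 -m handwheel '[[0.53,-0.68,0,0,0,0,0],[0.53,-0.68,0,0,0,0,0],[0.53,-0.68,0,0,0,0,0],[0.53,-0.68,0,0,0,0,0],[0.53,-0.68,0,0,0,0,0],[0.53,-0.68,0,0,0,0,0],[0.53,-0.68,0,0,0,0,0],[0.53,-0.68,0,0,0,0,0],[0.53,-0.68,0,0,0,0,0],[0.53,-0.68,0,0,0,0,0],[0.53,-0.68,0,0,0,0,0],[0.53,-0.68,0,0,0,0,0],[0.53,-0.68,0,0,0,0,0],[0.53,-0.68,0,0,0,0,0],[0,0,0,0,0,0,0],[0,0,0,0,0,0,0]]'
```

```text
clock: 0.95
position: [0.2621, -0.5672, 0.2311]
orientation: [-3.141, 0.0, 0.001]
contact_force: [-0.4, 0.7, 0.1]
grip_width: -0.0001
grasp_force: 0.0
clock: 2.28
position: [0.5597, -0.185, 0.2312]
orientation: [3.141, 0.0, 0.005]
contact_force: [-0.9, 0.4, 0.1]
grip_width: -0.0
grasp_force: 0.0
```

```bash
python3 -m handwheel '[[0,0,0.45,0,0,0,0],[0,0,0.45,0,0,0,0],[0,0,0.45,0,0,0,0],[0,0,0.4,0,0,0,0],[0,0,0,0,0,0,0],[0,0,0,0,0,0,0]]'
python3 - <<'E'
from h import *
import cv2
s=cams.snapshot("scene")["color"][145:285,160:320];t=cams.snapshot("top")["color"][150:230,200:340]
a=cv2.resize(s,(400,350));b=cv2.resize(t,(400,229));b=cv2.copyMakeBorder(b,0,121,0,0,0)
cv2.imwrite("pics/p1.png",cv2.convertScaleAbs(np.hstack([a,b]),alpha=1.7))
E
```

```text
clock: 2.78
position: [0.5578, -0.1875, 0.1607]
orientation: [-3.141, 0.002, -0.001]
contact_force: [-0.3, 0.5, -0.2]
grip_width: -0.0001
grasp_force: 0.0
```

View pics/p1.png

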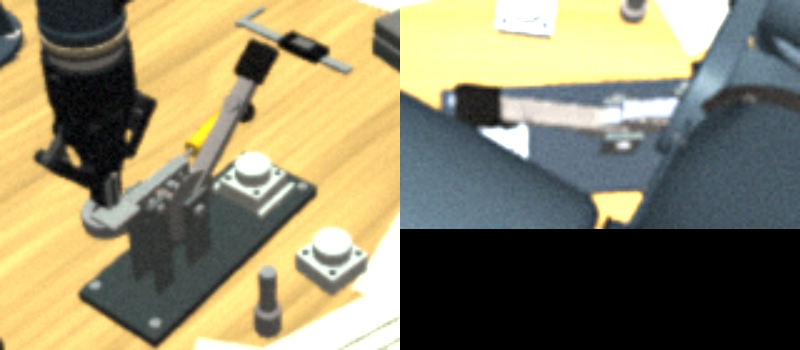

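The closed fingertips hang just over the tab, at about (110,205) in the left half. I'll press in small steps.

```bash
python3 -m handwheel '[[0.08,0,0.2,0,0,0,0],[0,0,0.1,0,0,0,0],[0,0,0.08,0,0,0,0],[0,0,0,0,0,0,0]]';python3 -m handwheel '[[0,0,0.06,0,0,0,0],[0,0,0.06,0,0,0,0],[0,0,0,0,0,0,0],[0,0,0,0,0,0,0]]';python3 -m handwheel '[[0,0,0.05,0,0,0,0],[0,0,0,0,0,0,0],[0,0,0,0,0,0,0]]'
```

```text
clock: 3.22
position: [0.5623, -0.1867, 0.1458]
orientation: [3.141, -0.0, 0.0]
contact_force: [0.9, 0.1, 0.6]
grip_width: 0.0003
grasp_force: 0.0
clock: 3.55
position: [0.5626, -0.1873, 0.1416]
orientation: [3.14, -0.001, -0.0]
contact_force: [0.0, -3.0, 2.7]
grip_width: 0.0001
grasp_force: 1.6
clock: 3.8
position: [0.5627, -0.1872, 0.1396]
orientation: [3.14, -0.001, -0.0]
contact_force: [-0.2, -4.3, 3.5]
grip_width: -0.0001
grasp_force: 2.2
```

```bash
for i in 1 ; do python3 -m handwheel '[[0,0,0.05,0,0,0,0],[0,0,0,0,0,0,0],[0,0,0,0,0,0,0]]';python3 -m handwheel '[[0,0,0.05,0,0,0,0],[0,0,0,0,0,0,0],[0,0,0,0,0,0,0]]';python3 -m handwheel '[[0,0,0.05,0,0,0,0],[0,0,0,0,0,0,0],[0,0,0,0,0,0,0]]'; done
```

```text
clock: 4.05
position: [0.5627, -0.187, 0.1374]
orientation: [3.141, -0.001, -0.0]
contact_force: [-0.2, -3.8, 4.3]
grip_width: 0.0004
grasp_force: 2.2
clock: 4.3
position: [0.5627, -0.1869, 0.1353]
orientation: [3.141, -0.001, -0.0]
contact_force: [0.9, -5.1, 3.1]
grip_width: 0.0002
grasp_force: 2.3
clock: 4.55
position: [0.5627, -0.1869, 0.1332]
orientation: [3.141, -0.001, -0.0]
contact_force: [0.8, -6.1, 4.5]
grip_width: 0.0003
grasp_force: 2.3
```

```bash
python3 -m handwheel '[[0,0,0.05,0,0,0,0],[0,0,0,0,0,0,0],[0,0,0,0,0,0,0]]';python3 -m handwheel '[[0,0,0.05,0,0,0,0],[0,0,0,0,0,0,0],[0,0,0,0,0,0,0]]'
python3 - <<'E'
from h import *
import cv2
s=cams.snapshot("scene")["color"][175:265,165:285]
cv2.imwrite("pics/p2.png",cv2.convertScaleAbs(cv2.resize(s,(720,540),interpolation=cv2.INTER_CUBIC),alpha=1.7))
E
```

```text
clock: 4.8
position: [0.5628, -0.187, 0.1326]
orientation: [3.14, -0.001, 0.0]
contact_force: [-2.4, -4.0, 10.1]
grip_width: 0.0
grasp_force: 5.8
clock: 5.05
position: [0.5629, -0.187, 0.1322]
orientation: [3.14, -0.002, 0.0]
contact_force: [-3.3, -4.0, 19.7]
grip_width: -0.0001
grasp_force: 9.6
```

View pics/p2.png

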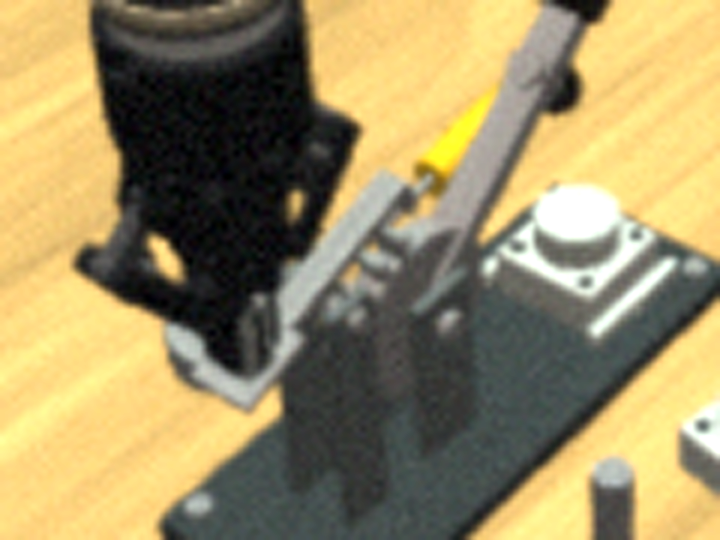

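The pawl is on its stop: force rose to 20 N at z 0.132, and the nose at about (390,190) is lifted well clear of the teeth. I'll lift off and go over the push pad.

```bash
python3 -m handwheel '[[0,0,-0.2,0,0,0,0],[0,0,-0.6,0,0,0,0],[0,0,-0.8,0,0,0,0],[0,0,-0.8,0,0,0,0],[0,0,-0.5,0,0,0,0],[0,0,0,0,0,0,0]]'; python3 -m handwheel '[[-0.03,-0.55,0,0,0,0,0],[-0.03,-0.55,0,0,0,0,0],[-0.03,-0.55,0,0,0,0,0],[-0.03,-0.55,0,0,0,0,0],[-0.03,-0.55,0,0,0,0,0],[-0.03,-0.55,0,0,0,0,0],[-0.03,-0.55,0,0,0,0,0],[-0.03,-0.55,0,0,0,0,0],[-0.03,-0.55,0,0,0,0,0],[-0.03,-0.55,0,0,0,0,0],[0,0,0,0,0,0,0],[0,0,0,0,0,0,0]]'
python3 - <<'E'
from h import *
import cv2
s=cams.snapshot("scene")["color"][135:265,165:305];t=cams.snapshot("top")["color"][150:230,200:340]
a=cv2.resize(s,(400,371));b=cv2.resize(t,(400,229));b=cv2.copyMakeBorder(b,0,142,0,0,0)
cv2.imwrite("pics/p3.png",cv2.convertScaleAbs(np.hstack([a,b]),alpha=1.7))
E
```

```text
clock: 5.6
position: [0.5637, -0.1856, 0.2489]
orientation: [3.142, -0.005, 0.0]
contact_force: [0.3, 0.2, 0.5]
grip_width: 0.0003
grasp_force: 0.0
clock: 6.6
position: [0.5482, 0.0355, 0.2434]
orientation: [-3.14, 0.005, 0.002]
contact_force: [0.8, -0.0, -0.4]
grip_width: -0.0004
grasp_force: 0.0
```

View pics/p3.png

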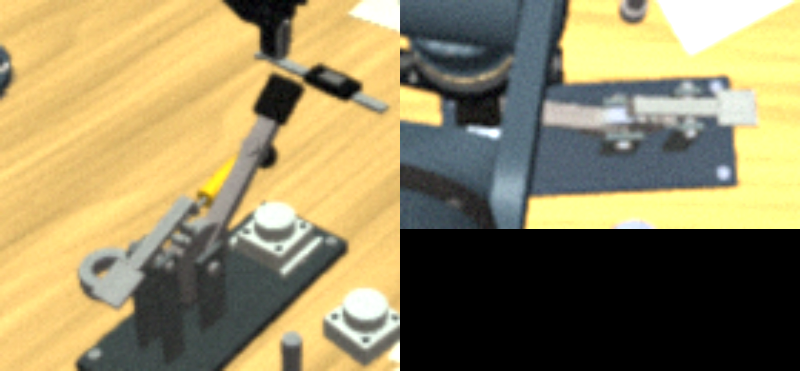

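Fingertips are above the pad at about (275,55), and the pawl is still pressed. I'll push down along the arc.

```bash
python3 -m handwheel '[[0.05,0,0.4,0,0,0,0],[0,0,0.3,0,0,0,0],[0,0,0.15,0,0,0,0],[0,0,0.15,0,0,0,0],[0,0,0.1,0,0,0,0],[0,0,0,0,0,0,0]]'; python3 -m handwheel '[[0,-0.07,0.12,0,0,0,0],[0,-0.07,0.12,0,0,0,0],[0,-0.07,0.12,0,0,0,0],[0,-0.07,0.12,0,0,0,0],[0,0,0,0,0,0,0]]'
```

```text
clock: 7.2
position: [0.5522, 0.0329, 0.2008]
orientation: [-3.142, 0.001, -0.001]
contact_force: [-0.7, -0.1, 0.1]
grip_width: 0.0004
grasp_force: 0.0
clock: 7.62
position: [0.5521, 0.0454, 0.1813]
orientation: [-3.141, 0.0, 0.001]
contact_force: [-0.1, 0.1, 0.4]
grip_width: 0.0001
grasp_force: 0.1
```

```bash
python3 -m handwheel '[[0,-0.05,0.12,0,0,0,0],[0,-0.05,0.12,0,0,0,0],[0,-0.05,0.12,0,0,0,0],[0,0,0,0,0,0,0]]'; 
python3 - <<'E'
from h import *
import cv2
s=cams.snapshot("scene")["color"][135:265,165:305]
cv2.imwrite("pics/p4.png",cv2.convertScaleAbs(cv2.resize(s,(560,520)),alpha=1.7))
E
```

```text
clock: 7.95
position: [0.5518, 0.051, 0.1666]
orientation: [-3.141, 0.001, 0.0]
contact_force: [0.1, -0.0, -0.2]
grip_width: 0.0002
grasp_force: 0.1
```

View pics/p4.png

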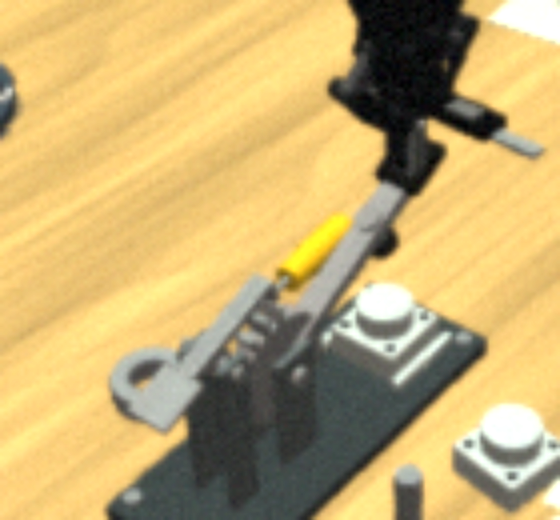

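The arm is going down under the fingertips, which sit on the pad at about (405,170). It has passed the catch and the pawl is still raised. I'll continue along the arc.

```bash
python3 -m handwheel '[[0,-0.07,0.13,0,0,0,0],[0,-0.07,0.13,0,0,0,0],[0,-0.06,0.13,0,0,0,0],[0,-0.05,0.13,0,0,0,0],[0,-0.04,0.13,0,0,0,0],[0,-0.03,0.13,0,0,0,0],[0,-0.02,0.13,0,0,0,0],[0,0,0.13,0,0,0,0],[0,0,0,0,0,0,0]]';python3 -m handwheel '[[0,-0.02,0.12,0,0,0,0],[0,0,0.12,0,0,0,0],[0,0,0.1,0,0,0,0],[0,0,0,0,0,0,0],[0,0,0,0,0,0,0]]'
```

```text
clock: 8.75
position: [0.5523, 0.0644, 0.125]
orientation: [-3.141, 0.0, -0.0]
contact_force: [0.4, 0.0, 0.2]
grip_width: 0.0002
grasp_force: 0.0
clock: 9.17
position: [0.5521, 0.0647, 0.112]
orientation: [3.141, 0.001, 0.0]
contact_force: [0.2, -0.6, 0.1]
grip_width: -0.0
grasp_force: 0.0
```

```bash
python3 -m handwheel '[[0,-0.06,0.1,0,0,0,0],[0,-0.06,0.1,0,0,0,0],[0,-0.06,0.1,0,0,0,0],[0,0,0,0,0,0,0],[0,0,0,0,0,0,0]]';python3 -m handwheel '[[0,0,0.06,0,0,0,0],[0,0,0.05,0,0,0,0],[0,0,0,0,0,0,0],[0,0,0,0,0,0,0]]';python3 - <<'E'
from h import *
import cv2
s=cams.snapshot("scene")["color"][135:265,165:305]
cv2.imwrite("pics/p5.png",cv2.convertScaleAbs(cv2.resize(s,(560,520)),alpha=1.7))
E
```

```text
clock: 9.58
position: [0.5518, 0.0727, 0.1]
orientation: [-3.141, 0.001, -0.0]
contact_force: [0.3, -0.3, 0.4]
grip_width: -0.0001
grasp_force: 0.0
clock: 9.92
position: [0.5521, 0.0725, 0.0961]
orientation: [-3.141, 0.0, -0.0]
contact_force: [-0.2, 1.1, 1.9]
grip_width: -0.0001
grasp_force: 0.9
```

View pics/p5.png

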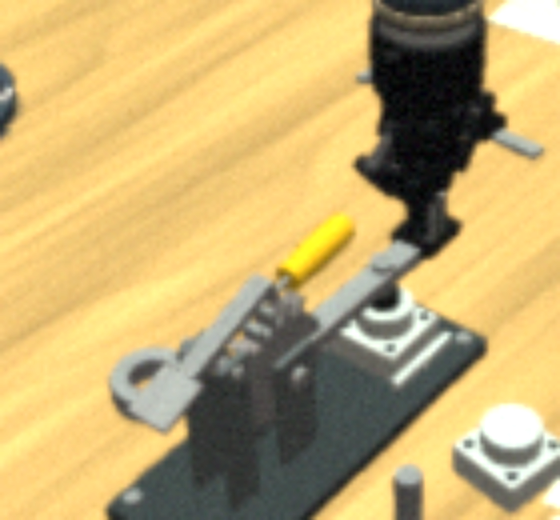

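The arm is nearly level, with the foot at about (383,300) on the boss. I'll press until the foot is seated firmly.

```bash
python3 -m handwheel '[[0,0,0.04,0,0,0,0],[0,0,0,0,0,0,0],[0,0,0,0,0,0,0]]';python3 -m handwheel '[[0,0,0.04,0,0,0,0],[0,0,0,0,0,0,0],[0,0,0,0,0,0,0]]'
```

```text
clock: 10.22
position: [0.5521, 0.0725, 0.096]
orientation: [-3.141, -0.0, -0.0]
contact_force: [-2.3, 1.0, 12.0]
grip_width: -0.0
grasp_force: 6.0
clock: 10.47
position: [0.5522, 0.0725, 0.0959]
orientation: [-3.141, -0.001, 0.0]
contact_force: [-5.5, 2.1, 22.1]
grip_width: 0.0002
grasp_force: 11.0
```

Seated: 22 N with no further travel, at z 0.096, which is the level height. I'll back off and check.

```bash
python3 -m handwheel '[[0,0,-0.1,0,0,0,0],[0,0,-0.3,0,0,0,0],[0,0,-0.7,0,0,0,0],[0,0,-0.8,0,0,0,0],[0,0,-0.8,0,0,0,0],[0,0,-0.8,0,0,0,0],[0,0,0,0,0,0,0],[0,0,0,0,0,0,0],[0,0,0,0,0,0,0]]';python3 - <<'E'
from h import *
import cv2
s=cams.snapshot("scene")["color"][135:265,165:305]
cv2.imwrite("pics/p6.png",cv2.convertScaleAbs(cv2.resize(s,(560,520)),alpha=1.7))
E
```

```text
clock: 11.22
position: [0.5517, 0.0721, 0.2323]
orientation: [3.141, 0.001, -0.0]
contact_force: [0.2, -0.1, 0.3]
grip_width: -0.0002
grasp_force: 0.0
```

View pics/p6.png

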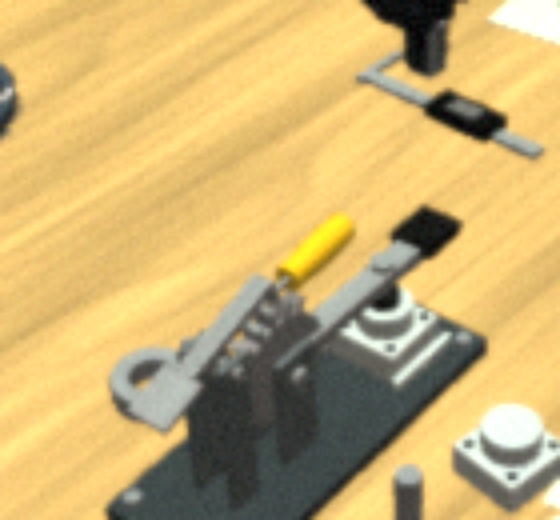

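The arm is level with its foot on the housing, the pawl is free, and the tool is clear of everything.

```bash
python3 -c "
from workcell import ctrl
print(ctrl.close_job())"
```

```text
the job is handed in; nothing more can be done
None
```

I pressed the pawl to its stop and pushed the hold-down arm down until its foot rested on the housing; the last picture shows the arm level, the pawl free and the robot clear, and I handed the job in at about 11 s of the 51 s limit (no verdict was returned).

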